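# Hold a hardness gauge on the marked spot of a rubber sheet

### The job

Take a hardness reading in the middle of the rubber test sheet: move the x-y slide table until the ringed centre mark lies right under the guide bush, and let go of the table. Then take the hand gauge out of its stand, lower it through the bush, and press it upright on the mark so lightly that its sprung tip goes in about half way, never hard, without disturbing the things round about. Finish while holding it there, still gripped and pressed on the mark.

Things in the scene. Friction and masses are not known exactly. Their poses are not given: they have to be found in the camera images.
- guide_mouth (a point): centre of the top opening of the brass guide bush, 95 mm above the worktop; x and y axes are the two slide directions. The bush is an upright tube 20 mm long (its bottom 75 mm above the worktop, 15.5 mm above the rubber), bore 20 mm, the mouth flaring to 32 mm in the top 7 mm, 41 mm outside. It hides most of the mark from straight above once that is in place.
- mark (a point): the ringed cross at the middle of the 80 x 80 mm black rubber sheet fixed on the table, on its top face 59.5 mm above the worktop; the ring is 10 mm across. Four plain crosses without a ring lie 24 mm off in x and y near the corners. Moves with the table; x and y as for guide_mouth.
- post_top (a point): centre of the top end of the upright steel hand post, 13 mm diameter, 90 mm above the worktop, straight from 57 mm up; it stands on the table's front tongue (top 51.5 mm above the worktop) exactly 88 mm from the mark along -x of the table. Grip it from above and move level; each slide drags with about 2 N and stays where it is left.
- slide_x (a joint): lower slide, m, along +x of the stage (away from the hand post); -0.032 to 0.032, zero is the middle of travel, where the mark is under the guide in this direction
- slide_y (a joint): upper slide, m, along +y of the stage; -0.032 to 0.032, zero is the middle of travel, where the mark is under the guide in this direction
- gauge: hand-held hardness gauge, 0.14 kg: a round black fluted body 28 mm in diameter, 72 mm long, white dial on its upper end; below it a steel stem 16 mm in diameter, 42 mm long. Origin at the centre of the stem's lower end face, z up along the gauge; the body's shoulder is 42 mm, its top 114 mm above the origin. It hangs by the shoulder in the stand. Grip the black body.
- gauge_tip (a point): end of the gauge's sprung steel tip, 7 mm diameter, which sticks out 8 mm below the stem's end face when free
- plunger (a joint): how far the sprung tip is pushed into the stem, m: 0 free, 0.008 fully in. It needs 2.5 N to start, then 0.7 N more per mm (about 5 N half way at 0.004, 8 N fully in)
- stand: gauge stand fixed to the worktop: 72 mm round dark foot with an upright grey tube, 32 mm outside, 20 mm bore, rim 64 mm above the worktop; origin at the centre of its underside. The gauge must be lifted straight up 55 mm to clear it. It may be on the left or on the right of the stage.
- beaker: bystander: empty glass beaker, 56 mm wide, 68 mm high, on the other side of the stage from the stand; origin under its centre
- timer: bystander: small bench timer, 60 x 62 x 16 mm, origin under its centre
- filter_box: bystander: closed carton, 65 x 90 x 40 mm, origin under its centre
- petri_dish: bystander: closed round dish, 61 mm wide, 16 mm high, origin under its centre
- stage: the whole slide stage, bolted to the worktop: a 220 x 150 mm dark base plate carrying the slides and table; an 86 mm tall column 107 mm behind the bush holds it by an arm 30 mm wide, top 91 mm up. Turned up to 0.25 rad; origin on the worktop straight below the bush, +x from the hand post towards the column
- sheet: the rubber sheet, 80 x 80 x 8 mm, fixed on the table; origin at the centre of its underside, straight below the mark

How it is judged:
By the outcome, as a careful person would: the job done as asked, in the order asked, and still so for the second after the job is handed in, while the arm keeps its last pose, push and grip.
It also fails if it takes over 48 s, if anything falls off the work surface, if the arm or the gripper's body presses on something with over 40 N, if the wrist force passes 120 N, or if a joint passes its speed limit or range.

### The arm

A 6-joint arm with a two-finger parallel gripper is mounted at the origin on a cart in front of the work surface, level with it; the furniture and walls round the work are solid. World frame = base frame: x ahead of the robot, y to its left, z up, the work surface at z = 0. Lengths are in m, angles in degrees, forces in N, time in s.
With the tool pointing down it reaches from about 0.3 to 0.75 m from the base axis. Payload 8.5 kg.
Tool frame: the origin (TCP) lies on the centre line of the jaws, within the pads' length; the fingertips stand 19 mm ahead of it and the grasp point (between the pads) is the TCP (env.tcp_to_tips is the z of the fingertips in the tool frame, in m); z points along the fingers, y is the line along which they close (so a half turn about z gives the same grasp; the last joint's range is limited). The gripper opens to 85 mm and grips with 20 to 120 N. Pads are 22 mm wide; open, the fingers measure 114 mm over their backs; the gripper's body (76 mm by 85 mm) begins 54 mm behind the grasp point. The pads swing forward as they close: fully open they stand 13 mm farther back than shut.
Start: joints at [56.247, 21.807, 74.336, -0, 83.858, -12.336], TCP at [0.201, 0.512, 0.213] pointing down, gripper open.
Joint ranges: [-178.18, 178.18], [-50.72, 133.34], [12.68, 142.11], [-81.47, 261.47], [9.98, 163.14], [-165.26, 165.26]. Speed limits (degrees/s): [136.94, 136.94, 180, 180, 180, 180].

### API

Orientations are given as a 3x3 rotation matrix whose columns are the frame's x, y, z axes.
In Python, from rig import env gives the robot as it stands.
- The arm moves only by the tool servo_tool, never from a script. Its argument "steps" is a list of rows, each an object of numbers: "tx", "ty", "tz": the shift along the world's x, y, z in cm; "yaw": the turn about the world's z in degrees; "claw": the finger opening in cm, from 0 to 8.54. In form: [{"tx": .., "ty": .., "tz": .., "yaw": .., "claw": ..}, ...]. A call has 1 to 20 rows; each row shifts and turns the commanded pose from where the row before left it; what a row does not reach is not made up. A row lasts 1/10 s, in which the tool goes at most 50 mm and 8.59 degrees, less where a joint would pass 70% of its speed; a pose out of reach is approached as far as the arm can. A call with a gripper value outside its range is refused whole. The fingers move at their own pace and stop on an object; "newtons" is the grip in N (left out, the last holds). Time passes only in rows, so rows that do not move let the fingers close. It gives the time, the measured TCP pose, the force, the opening and the grip force at its end, in the units of the state.
- env.observe(): the state, without advancing time (a new reading comes with each control period).
- env.get_image(name): name is "scene" or "top"; returns (picture, depth): 400x640x3 uint8, red, green, blue; 400x640 float32, m along the optical axis (not along the pixel's ray), 0 where there is no reading.
- env.camera_model(name): a dict with "fovy" (degrees; the focal length in pixels is half the picture's height over the tangent of half this angle, whatever the lens; pixels are square), "cx", "cy" (the principal point, pixels), "dist_coeffs" ([k1, k2, p1, p2, k3] as OpenCV has them; the pictures are not rectified), "T" (4x4, takes a point from camera to world coordinates). Camera axes: x right, y down, z forward; pixel columns grow to the right and rows downward; lengths in m; the calibration is good to about 2 mm. A picture is of the moment at which its call begins. camera_model takes no time and is no camera call.
- env.close_job(): hands the job in; it is judged then, once.
The state is a dict: "time_s": time; "q": joint angles; "qvel": joint speeds; "joint_efforts": joint torques, N m; "position": TCP position; "tool_rot": TCP orientation; "ft_force": force on the tool from outside, world axes, zero at the start; "wrist_torque": the same for the moment, N m; "grip_width": finger opening in m; "gripper_force": force on a finger pad.
Only numpy, scipy, OpenCV 4.12 (cv2) and the standard library are available. Lean on these libraries where they do the work, as an engineer would, in place of code of your own. Each camera call takes 0.05 s, during which the arm holds its last target. There are 200 camera calls.

## Working session

There is one attempt and no reset: what is moved stays moved. The work goes in short steps, Python scripts to look and compute and a tool call to move; the robot and the scene stay as the last step left them, time stands still between calls to the robot, and variables do not carry over. Pictures are saved under pics/ and viewed, at most 10 in all, crops included, and the job is handed in when it is done.

Besides the shell and the picture viewer there is one more tool, called after ">>>" by a JSON object that holds its "method" and its "body". servo_tool: Moves the arm, as the interface text tells. Its arguments: {"type":"object","properties":{"steps":{"type":"array"},"newtons":{"type":"number"}},"required":["steps"]}

```bash
mkdir -p pics; cat > h.py <<'E'
import numpy as np,cv2
from rig import env
def cam(n):
    m=env.camera_model(n);f=200/np.tan(np.radians(m['fovy'])/2)
    K=np.array([[f,0,m['cx']],[0,f,m['cy']],[0,0,1]]);return K,np.array(m['dist_coeffs'],float),np.array(m['T'])
def ray(n,uv):
    K,d,T=cam(n);p=cv2.undistortPoints(np.array(uv,float).reshape(-1,1,2),K,d).reshape(-1,2)
    D=np.c_[p,np.ones(len(p))]@T[:3,:3].T;return T[:3,3],D
def on(n,uv,z):
    o,D=ray(n,uv);return o+D*((z-o[2])/D[:,2])[:,None]
def proj(n,P):
    K,d,T=cam(n);Ti=np.linalg.inv(T);return cv2.projectPoints(np.array(P,float).reshape(-1,1,3),cv2.Rodrigues(Ti[:3,:3])[0],Ti[:3,3],K,d)[0].reshape(-1,2)
def grab(n,tag):
    im,de=env.get_image(n);cv2.imwrite(f'pics/{tag}.png',im[:,:,::-1]);np.savez(f'pics/{tag}.npz',im=im,de=de);return im,de
E
python3 - <<'E'
from h import *
for n in('top','scene'):
    im,de=grab(n,n+'0');K,d,T=cam(n);print(n,K[0,0],K[0,2],K[1,2],d,T.round(3).tolist())
a=cv2.imread('pics/top0.png');b=cv2.imread('pics/scene0.png')
s=env.observe();print(s['tool_rot'],s['grip_width'],s['time_s'],s['ft_force'])
E
```

```text
top 465.720284715152 320.68471222028853 200.60509967548015 [-0.08507738  0.          0.          0.          0.        ] [[-0.001, -0.979, 0.202, 0.265], [-1.0, 0.0, -0.006, 0.016], [0.005, -0.202, -0.979, 1.431], [0.0, 0.0, 0.0, 1.0]]
scene 426.4851446912802 308.2207603890806 198.42961206208585 [-0.04949281  0.          0.          0.          0.        ] [[0.829, -0.443, 0.341, 0.174], [-0.559, -0.654, 0.51, -0.578], [-0.003, -0.614, -0.789, 0.963], [0.0, 0.0, 0.0, 1.0]]
[[-9.30930063e-01  3.65196759e-01 -7.38688014e-04]
 [ 3.65197389e-01  9.30929479e-01 -1.08280170e-03]
 [ 2.92230778e-04 -1.27777959e-03 -9.99999141e-01]] 0.08530684027411488 0.1 [-0.07879898 -0.1069387  -0.30515072]
```

View pics/top0.png

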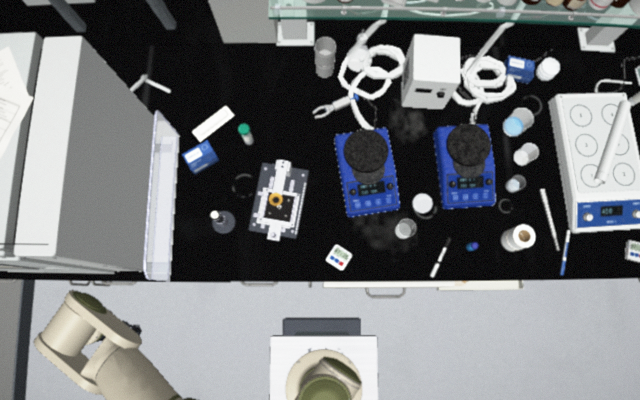

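View pics/scene0.png

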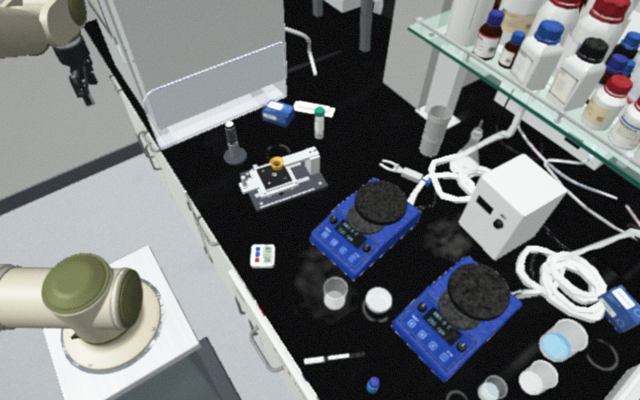

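The top view shows the stage near (278,200) with the brass bush at (277,200). The gauge stand is left of it at (222,221) and the timer is at (339,257). The scene view shows the gauge at (232,140) and the bush at (278,162). I'll enlarge both areas.

```bash
python3 - <<'E'
import cv2,numpy as np
a=cv2.imread('pics/top0.png')[150:250,190:320];b=cv2.imread('pics/scene0.png')[110:215,215:335]
a=cv2.resize(a,None,fx=4.5,fy=4.5,interpolation=cv2.INTER_CUBIC);b=cv2.resize(b,None,fx=5,fy=5,interpolation=cv2.INTER_CUBIC)
cv2.imwrite('pics/ca.png',a);cv2.imwrite('pics/cb.png',b)
E
```

```text
(no output)
```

View pics/ca.png

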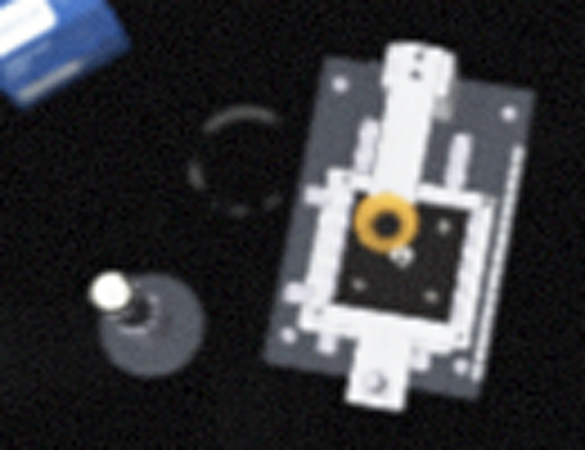

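View pics/cb.png

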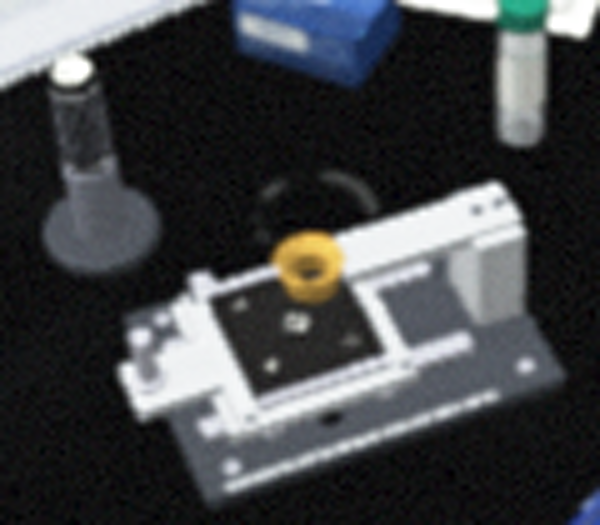

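The top crop shows the ring at (402,257), plain crosses at (445,227), (358,285) and (432,296), the post top at (376,381), the bush at (387,222) and the dial at (110,291). In the scene crop, the ring is at (297,322), the bush at (308,262), the post at (143,338) and the dial at (72,68). Next I'll refine these with masks and convert them to world positions.

```bash
cat >> h.py <<'E'
def orange(im,box):
    h=cv2.cvtColor(im,cv2.COLOR_RGB2HSV);m=cv2.inRange(h,(10,110,90),(32,255,255));x0,y0,x1,y1=box
    k=np.zeros_like(m);k[y0:y1,x0:x1]=m[y0:y1,x0:x1];return k
def blob(im,uv,r=3,thr=None):
    g=cv2.cvtColor(im,cv2.COLOR_RGB2GRAY).astype(float);u,v=uv
    for _ in range(4):
        U,V=np.meshgrid(np.arange(int(round(u))-r,int(round(u))+r+1),np.arange(int(round(v))-r,int(round(v))+r+1))
        w=g[V,U];w=np.clip(w-np.percentile(w,40),0,None);u,v=(w*U).sum()/w.sum(),(w*V).sum()/w.sum()
    return u,v
E
python3 - <<'E'
from h import *
C={'top':lambda x,y:(190+(x+.5)/4.5-.5,150+(y+.5)/4.5-.5),'scene':lambda x,y:(215+(x+.5)/5-.5,110+(y+.5)/5-.5)}
P={'top':dict(ring=(402,257),c1=(445,227),c2=(358,285),c3=(432,296)),'scene':dict(ring=(297,322),c1=(352,340),c2=(240,304),c3=(271,365))}
for n in P:
    im=np.load(f'pics/{n}0.npz')['im']
    for k,p in P[n].items():
        b=blob(im,C[n](*p),3 if k=='ring' else 2);print(n,k,np.round(b,2),on(n,b,.0595)[0].round(4))
    for k,p,z in (('post',(376,381) if n=='top' else (143,338),.09),('dial',(110,291) if n=='top' else (72,68),.136),('foot',(152,325) if n=='top' else (102,228),.01)):
        b=C[n](*p)
        if k=='dial': b=blob(im,b,5)
        print(n,k,np.round(b,2),on(n,b,z)[0].round(4))
    m=orange(im,(250,140,310,230));ys,xs=np.nonzero(m);c=cv2.findContours(m,cv2.RETR_EXTERNAL,cv2.CHAIN_APPROX_NONE)[0];c=max(c,key=cv2.contourArea)
    e=cv2.fitEllipse(c);print(n,'bush',e,on(n,e[0],.095)[0].round(4),on(n,(xs.mean(),ys.mean()),.095)[0].round(4),xs.min(),xs.max(),ys.min(),ys.max())
E
```

```text
top ring [278.42 204.85] [0.5359 0.1353 0.0595]
top c1 [288.17 199.88] [0.5512 0.1062 0.0595]
top c2 [269.29 212.73] [0.5119 0.1622 0.0595]
top c3 [285.36 215.39] [0.5038 0.114  0.0595]
top post [273.17 234.28] [0.4429 0.1464 0.09  ]
top dial [214.19 214.36] [0.4934 0.3105 0.136 ]
top foot [223.39 221.83] [0.4921 0.3094 0.01  ]
top bush ((275.200927734375, 199.15489196777344), (12.018596649169922, 13.738607406616211), 87.98953247070312) [0.546  0.1419 0.095 ] [0.5462 0.142  0.095 ] 269 282 193 206
scene ring [273.97 174.04] [0.5333 0.1326 0.0595]
scene c1 [284.8  177.62] [0.5515 0.1042 0.0595]
scene c2 [262.11 169.91] [0.5135 0.1648 0.0595]
scene c3 [268.82 182.6 ] [0.5053 0.1137 0.0595]
scene post [243.2 177.2] [0.4464 0.1457 0.09  ]
scene dial [227.91 121.57] [0.4967 0.3182 0.136 ]
scene foot [235.  155.2] [0.4933 0.3051 0.01  ]
scene bush ((276.1663818359375, 162.57069396972656), (12.410994529724121, 13.943331718444824), 161.63938903808594) [0.546  0.1373 0.095 ] [0.546  0.1372 0.095 ] 269 282 156 169
```

>>> {"method": "servo_tool", "body": {"steps": [{"tx":2,"ty":-3,"yaw":1,"claw":5},{"tx":2,"ty":-3,"yaw":1},{"tx":2,"ty":-3,"yaw":1},{"tx":2,"ty":-3,"yaw":1},{"tx":2,"ty":-3,"yaw":1},{"tx":2,"ty":-3,"yaw":1},{"tx":2,"ty":-3,"yaw":1},{"tx":2,"ty":-3,"yaw":1},{"tx":2,"ty":-3,"yaw":1},{"tx":2,"ty":-3,"yaw":1},{"tx":2,"ty":-3,"yaw":1},{"tx":2,"ty":-3,"yaw":1},{}], "newtons": 40}}

```text
invalid input at $.steps[0]: expected keys tx, ty, tz, yaw, claw
```

```bash
python3 - <<'E'
from h import *
c=np.array([(323,57),(536,93),(480,400),(263,362)],float);c=np.array([190,150])+(c+.5)/4.5-.5
w=on('top',c,.012);print(w.round(4).tolist())
for i,j in((3,0),(2,1)):
    d=(w[j]-w[i])[:2];print('long',np.linalg.norm(d),np.arctan2(d[1],d[0]))
for i,j in((2,3),(1,0)):
    d=(w[j]-w[i])[:2];print('short',np.linalg.norm(d),np.arctan2(-d[0],d[1]))
# bush hole (dark) centre in both first pictures
for n,b in(('top',(275.7,199)),('scene',(276.6,162))):
    g=cv2.cvtColor(np.load(f'pics/{n}0.npz')['im'],cv2.COLOR_RGB2GRAY).astype(int);u,v=map(int,b)
    print(n);print(g[v-8:v+9,u-8:u+9])
s=env.observe();print(s['time_s'],s['position'],s['ft_force'])
E
```

```text
[[0.6829, 0.1959, 0.012], [0.6565, 0.0457, 0.012], [0.4403, 0.083, 0.012], [0.4663, 0.2316, 0.012]]
long 0.2195300343572622 -0.16356445919472354
long 0.21940616478713232 -0.17060473021432998
short 0.15094928972730629 -0.17296605763459766
short 0.15249514643483175 -0.1737187321225229
top
[[223 226 218 230 235 235 238 240 237 239 241 241 242 243 239 216 216]
 [219 180 136 142 175 226 235 229 222 222 232 239 240 243 241 220 231]
 [230 153  70  62 123 200 218 212 210 211 219 225 231 240 239 224 231]
 [231 151  72 101 164 194 200 201 203 202 203 206 215 224 225 182 164]
 [198 122  96 154 186 191 192 189 191 192 193 195 199 200 176 117  74]
 [168  99 123 173 184 187 178 162 145 148 160 178 190 189 158  93  40]
 [159  96 143 177 181 175 142 102  87  82  99 144 174 187 176 115  48]
 [153 103 159 177 167 145 102  65  49  41  58 101 158 182 181 126  63]
 [152  99 161 172 157 114  72  43  38  36  36  70 136 171 183 126  64]
 [125  88 152 170 152 116  66  44  42  41  41  73 138 171 178 118  54]
 [ 87  67 117 156 155 137  90  51  42  42  54  96 145 172 159 107  54]
 [ 73  41  91 151 161 152 125  
[... 986 characters left out ...]
3 153 135 115 100 102 105 122 138 171 196 206 219 235]
 [149 185 201 175 146 124 108  99  97  97 107 129 166 195 199 220 237]
 [216 210 204 180 155 139 113  83  66  62  79 120 164 185 179 187 222]
 [158 132 132 150 171 161 146 103  77  92 119 147 169 171 137 136 166]
 [ 65  49  54  98 151 178 178 151 132 140 158 163 146 121  89  81 116]
 [ 36  40  40  64 107 143 146 142 127 126 127 122 113  97  72  51  74]
 [ 40  38  45  52  82 118 121 118 117 110 103 102  95  83  57  44  48]
 [ 39  43  45  46  55  82 104 110 107  97  96  93  82  60  46  43  37]
 [ 40  43  45  41  43  51  64  65  70  74  69  63  48  44  43  37  35]]
0.1 [0.20068792 0.51177942 0.21278976] [-0.07879898 -0.1069387  -0.30515072]
```

The base plate measures 220 x 150 mm as stated, with a yaw of -0.170 rad, and the bush lies on its centre line. That gives bush ≈ (0.546, 0.142), mark ≈ (0.532, 0.134) and post ≈ (0.445, 0.148).

>>> {"method": "servo_tool", "body": {"steps": [{"tx":2,"ty":-3,"tz":0,"yaw":1,"claw":5},{"tx":2,"ty":-3,"tz":0,"yaw":1,"claw":5},{"tx":2,"ty":-3,"tz":0,"yaw":1,"claw":5},{"tx":2,"ty":-3,"tz":0,"yaw":1,"claw":5},{"tx":2,"ty":-3,"tz":0,"yaw":1,"claw":5},{"tx":2,"ty":-3,"tz":0,"yaw":1,"claw":5},{"tx":2,"ty":-3,"tz":0,"yaw":1,"claw":5},{"tx":2,"ty":-3,"tz":0,"yaw":1,"claw":5},{"tx":2,"ty":-3,"tz":0,"yaw":1,"claw":5},{"tx":2,"ty":-3,"tz":0,"yaw":1,"claw":5},{"tx":2,"ty":-3,"tz":0,"yaw":1,"claw":5},{"tx":2.4,"ty":-3.4,"tz":0,"yaw":0.7,"claw":5},{"tx":0,"ty":0,"tz":-3,"yaw":0,"claw":5},{"tx":0,"ty":0,"tz":-3,"yaw":0,"claw":5},{"tx":0,"ty":0,"tz":0,"yaw":0,"claw":5},{"tx":0,"ty":0,"tz":0,"yaw":0,"claw":5}], "newtons": 40}}

```text
time_s: 1.7
position: [0.4449, 0.1481, 0.1538]
tool_rot: [[-0.986, 0.169, -0.0], [0.169, 0.986, -0.0], [0.0, -0.0, -1.0]]
ft_force: [0.3, -0.0, 0.5]
grip_width: 0.0501
gripper_force: 0.0
```

>>> {"method": "servo_tool", "body": {"steps": [{"tx":0,"ty":0,"tz":-2,"yaw":0,"claw":5},{"tx":0,"ty":0,"tz":-2,"yaw":0,"claw":5},{"tx":0,"ty":0,"tz":-1.5,"yaw":0,"claw":5},{"tx":0,"ty":0,"tz":-1,"yaw":0,"claw":5},{"tx":0,"ty":0,"tz":-0.8,"yaw":0,"claw":5},{"tx":0,"ty":0,"tz":0,"yaw":0,"claw":5},{"tx":0,"ty":0,"tz":0,"yaw":0,"claw":1},{"tx":0,"ty":0,"tz":0,"yaw":0,"claw":1},{"tx":0,"ty":0,"tz":0,"yaw":0,"claw":1},{"tx":0,"ty":0,"tz":0,"yaw":0,"claw":1},{"tx":0,"ty":0,"tz":0,"yaw":0,"claw":1},{"tx":0,"ty":0,"tz":0,"yaw":0,"claw":1},{"tx":0,"ty":0,"tz":0,"yaw":0,"claw":1},{"tx":0,"ty":0,"tz":0,"yaw":0,"claw":1}], "newtons": 40}}

```text
time_s: 3.1
position: [0.4448, 0.148, 0.0803]
tool_rot: [[-0.986, 0.169, -0.0], [0.169, 0.986, -0.0], [0.0, -0.0, -1.0]]
ft_force: [-0.2, -0.1, 0.2]
grip_width: 0.0101
gripper_force: 0.0
```

The fingers closed to 10 mm with no grip force, so they missed the 13 mm post. I'll take another picture.

```bash
python3 - <<'E'
from h import *
im,de=grab('scene','s1');im2,_=grab('top','t1')
a=cv2.resize(im[130:220,200:330],None,fx=6,fy=6,interpolation=cv2.INTER_CUBIC);cv2.imwrite('pics/s1c.png',a[:,:,::-1])
print(proj('scene',[[.4448,.148,.0803],[.4456,.1487,.09],[.546,.1418,.095]]),proj('top',[[.4448,.148,.08],[.546,.1418,.095]]))
n='scene';C=lambda x,y:(215+(x+.5)/5-.5,110+(y+.5)/5-.5)
E
```

```text
[[242.70083541 179.24023245]
 [242.39355444 176.62369379]
 [275.32264055 161.5651092 ]] [[272.96868386 234.09472628]
 [275.24824638 199.14376246]]
```

View pics/s1c.png

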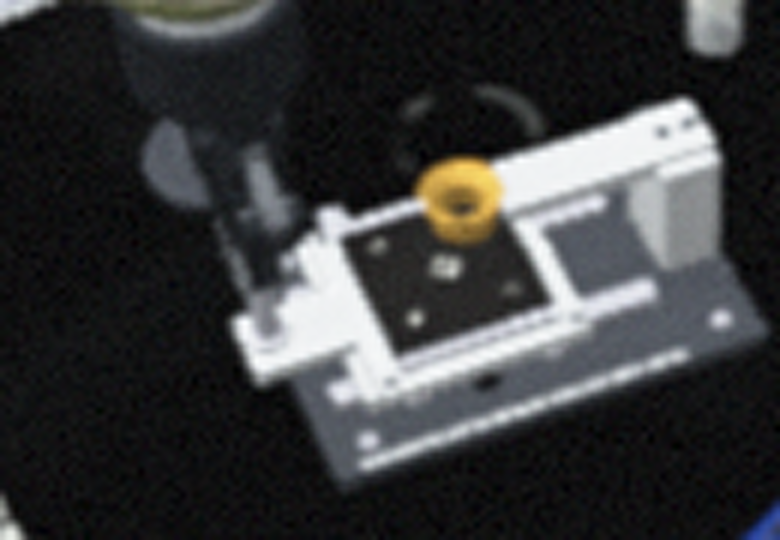

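The scene crop shows the table apparently unmoved, with the ring at (445,266). The fingers are at about (265,320), right over the tongue. Next I'll check numerically whether anything shifted and view the region in the top picture.

```bash
python3 - <<'E'
from h import *
for n,ps in(('scene',dict(ring=(274,174),c1=(284.8,177.6),c2=(262.1,169.9),c3=(268.8,182.6))),('top',dict(c1=(288.2,199.9),c2=(269.3,212.7),c3=(285.4,215.4)))):
    A=np.load(f'pics/{n}0.npz')['im'];B=np.load(f'pics/{n[0]}1.npz')['im']
    for k,p in ps.items():
        r=3 if k=='ring' else 2;print(n,k,np.round(blob(A,p,r),2),np.round(blob(B,p,r),2))
A=np.load('pics/scene0.npz')['im'][150:205,230:280];B=np.load('pics/s1.npz')['im'][150:205,230:280]
D=np.load('pics/top0.npz')['im'][218:250,255:295];E=np.load('pics/t1.npz')['im'][218:250,255:295]
f=lambda x:cv2.resize(x,(390,290),interpolation=cv2.INTER_CUBIC)
o=np.vstack([np.hstack([f(A),f(B)]),np.hstack([f(D),f(E)])]);cv2.imwrite('pics/cmp.png',o[:,:,::-1])
s=env.observe();print(s['grip_width'],s['gripper_force'],env.tcp_to_tips)
E
```

```text
scene ring [273.97 174.04] [273.96 174.03]
scene c1 [284.8  177.62] [284.79 177.64]
scene c2 [262.11 169.91] [262.07 169.92]
scene c3 [268.82 182.6 ] [268.75 182.55]
top c1 [288.17 199.88] [287.72 199.96]
top c2 [269.29 212.73] [269.04 217.5 ]
top c3 [285.36 215.39] [281.92 215.17]
0.00995045949574123 0.0 0.019
```

View pics/cmp.png

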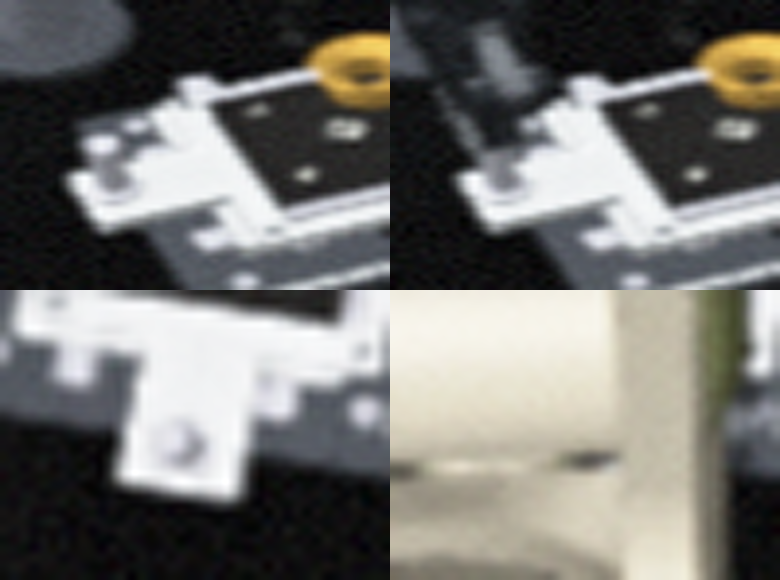

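The comparison shows the fingers right in front of the post, and the crosses have not moved. I'll use depth to see where the fingertips are relative to the post.

```bash
python3 - <<'E'
from h import *
np.set_printoptions(linewidth=200)
K,d,T=cam('scene')
for t in('scene0','s1'):
    de=np.load(f'pics/{t}.npz')['de'];U,V=np.meshgrid(np.arange(236,251),np.arange(166,190))
    uv=np.c_[U.ravel(),V.ravel()];o,D=ray('scene',uv);W=o+D*de[V,U].ravel()[:,None]
    for i,nm in((0,'x'),(1,'y'),(2,'z')):
        print(t,nm);print((W[:,i].reshape(U.shape)[::2]*1000).round().astype(int))
E
```

```text
scene0 x
[[478 481 484 485 487 491 493 497 497 500 503 505 509 511 513]
 [474 476 480 481 483 487 489 491 494 497 500 501 504 506 509]
 [470 473 475 478 479 483 486 487 491 492 496 498 500 497 499]
 [467 468 470 473 477 478 476 479 481 483 486 489 491 493 489]
 [462 464 468 471 469 469 472 474 477 480 481 485 487 489 487]
 [458 460 464 467 467 466 446 448 451 476 478 479 483 486 487]
 [454 458 461 462 466 440 442 443 447 449 475 477 477 480 481]
 [451 454 455 458 460 464 441 443 445 448 471 473 464 467 469]
 [448 451 454 456 458 460 440 443 445 447 450 457 460 464 465]
 [444 447 449 438 439 441 440 442 443 447 448 453 458 460 461]
 [441 443 446 448 436 437 439 440 443 444 447 451 454 455 458]
 [436 439 441 444 447 434 436 438 174 443 445 447 451 452 456]]
scene0 y
[[ 273  272  273  265  262  264  262  263  257  255  254  252  253  252  247]
 [ 265  262  263  258  256  256  255  252  252  250  250  245  243  242  241]
 [ 256  257  254  253  248  250  248  245  246  240  243  240  237  222  219]
 [ 253  248  244  244  244  240  226  226  222  221  220  219  217  215  196]
 [ 242  239  
[... 2963 characters left out ...]
6 190]
 [  0 147 151 153 177 193 195 194 192 191 192 189 188 188 185]
 [  2 119 139 151 168 179 187 188 185 179 173 170 166 159  15]
 [  1   0 106 152 153 168 166 148 149 148 125 118  15  18  36]
 [  3   3   0 115 118 129 124 121 121 122 122 111  24  18  31]
 [ -1  -1   5   3 111 112 116 117 113 113 108 101  16  16  15]
 [  0  -3   1  -3 103 104 110 104  98  87  14  14  25  26  27]
 [  0   1   1   1   1   2  83  86  82  82  22  19  54  51  52]
 [ -2   3   0   0   4  -1  74  76  75  71  70  53  51  51  53]
 [  1  -6   2  48  50  52  66  69  66  65  66  57  56  53  53]
 [  3   1   1   4  52  59  58  60  56  58  57  56  54  51  51]
 [  2   1   1  -1   1  51  54  51  54  54  54  53  51  53  53]]
```

Depth shows the fingertips ending at about z ≈ 0.095–0.10, just above the post top, although the TCP is reported at 0.080. I'll measure the tip height from the saved depth data, both now and at the start.

```bash
python3 - <<'E'
from h import *
def cloud(t,n,x0,y0,x1,y1):
    de=np.load(f'pics/{t}.npz')['de'];U,V=np.meshgrid(np.arange(x0,x1),np.arange(y0,y1));o,D=ray(n,np.c_[U.ravel(),V.ravel()])
    return (o+D*de[V,U].ravel()[:,None]).reshape(V.shape+(3,))
W=cloud('s1','scene',236,170,252,186)
for r in W: 
    m=(r[:,1]>.10)&(r[:,1]<.139)&(r[:,2]>.07)
    if m.any(): print('s1',(r[m].mean(0)*1000).round(1),(r[m].min(0)*1000).round(),m.sum())
W=cloud('scene0','scene',50,30,110,112)
for r in W[::3]:
    m=(r[:,2]>.1)&(r[:,2]<.5)&(np.hypot(r[:,0]-.2,r[:,1]-.512)<.09)
    if m.any(): print('s0',(r[m].mean(0)*1000).round(),(r[m].min(0)*1000).round(),m.sum())
# stage-frame post centre from depth
s=env.observe();print(s['q'],s['position'])
E
```

```text
s1 [434.3 116.1 154.3] [427. 101. 139.] 4
s1 [440.7 110.6 151.6] [427. 106. 146.] 6
s1 [439.3 117.9 141.8] [427. 110. 118.] 7
s1 [439.4 122.5 133.5] [428. 106. 117.] 9
s1 [442.8 129.3 121. ] [435. 125. 111.] 8
s1 [442.5 130.1 116.3] [435. 126. 106.] 8
s1 [442.4 131.1 111.5] [435. 127. 101.] 8
s1 [440.3 130.6 109.3] [434. 127. 106.] 7
s1 [438.1 133.5 103.9] [434. 129.  98.] 5
s1 [444.1 138.7  82.5] [444. 139.  82.] 1
s1 [444.1 138.   74.7] [443. 138.  73.] 2
s0 [226. 441. 458.] [216. 424. 445.] 11
s0 [226. 452. 445.] [217. 428. 423.] 9
s0 [229. 486. 420.] [218. 429. 403.] 8
s0 [226. 488. 411.] [213. 473. 398.] 13
s0 [221. 484. 408.] [204. 467. 393.] 17
s0 [215. 480. 404.] [198. 476. 391.] 18
s0 [200. 483. 400.] [164. 470. 375.] 36
s0 [200. 481. 393.] [165. 469. 369.] 35
s0 [199. 481. 385.] [164. 470. 362.] 35
s0 [199. 482. 376.] [167. 469. 317.] 32
s0 [199. 490. 363.] [166. 469. 303.] 32
s0 [200. 497. 350.] [167. 470. 294.] 32
s0 [205. 495. 340.] [178. 473. 295.] 25
s0 [205. 498. 330.] [179. 471. 286.] 24
s0 [202. 496. 323.] [176. 466. 279.] 24
s0 [201. 488. 319.] [175. 446. 269.] 24
s0 [196. 483. 315.] [168. 443. 261.] 27
s0 [196. 483. 306.] [167. 441. 248.] 27
s0 [194. 481. 299.] [166. 439. 244.] 24
s0 [181. 448. 315.] [164. 436. 295.] 17
s0 [180. 454. 303.] [165. 438. 293.] 15
s0 [179. 446. 299.] [164. 437. 279.] 15
s0 [179. 447. 289.] [165. 433. 272.] 14
s0 [184. 460. 269.] [175. 453. 262.] 10
s0 [186. 459. 259.] [176. 454. 248.] 10
s0 [178. 468. 246.] [174. 467. 245.] 4
[ 3.88776967e+00  2.26867784e+01  9.85148464e+01 -7.02918347e-05
  5.87994965e+01 -7.63951086e+01] [0.44483659 0.14800125 0.08030964]
```

Both views agree: the real fingertips are about 35 mm higher than the reported TCP implies, while x and y match. I'll open, lower by about 3 cm and close again, watching the force.

>>> {"method": "servo_tool", "body": {"steps": [{"tx":0,"ty":0,"tz":0,"yaw":0,"claw":5},{"tx":0,"ty":0,"tz":0,"yaw":0,"claw":5},{"tx":0,"ty":0,"tz":0,"yaw":0,"claw":5},{"tx":0,"ty":0,"tz":0,"yaw":0,"claw":5},{"tx":0,"ty":0,"tz":-0.5,"yaw":0,"claw":5},{"tx":0,"ty":0,"tz":-0.5,"yaw":0,"claw":5},{"tx":0,"ty":0,"tz":-0.5,"yaw":0,"claw":5},{"tx":0,"ty":0,"tz":-0.5,"yaw":0,"claw":5},{"tx":0,"ty":0,"tz":-0.5,"yaw":0,"claw":5},{"tx":0,"ty":0,"tz":-0.5,"yaw":0,"claw":5},{"tx":0,"ty":0,"tz":0,"yaw":0,"claw":5}], "newtons": 40}}

```text
time_s: 4.3
position: [0.4445, 0.148, 0.0496]
tool_rot: [[-0.986, 0.169, -0.001], [0.169, 0.986, -0.0], [0.001, -0.0, -1.0]]
ft_force: [0.9, 0.4, -0.1]
grip_width: 0.0498
gripper_force: 0.0
```

>>> {"method": "servo_tool", "body": {"steps": [{"tx":0,"ty":0,"tz":0,"yaw":0,"claw":0.8},{"tx":0,"ty":0,"tz":0,"yaw":0,"claw":0.8},{"tx":0,"ty":0,"tz":0,"yaw":0,"claw":0.8},{"tx":0,"ty":0,"tz":0,"yaw":0,"claw":0.8},{"tx":0,"ty":0,"tz":0,"yaw":0,"claw":0.8},{"tx":0,"ty":0,"tz":0,"yaw":0,"claw":0.8},{"tx":0,"ty":0,"tz":0,"yaw":0,"claw":0.8}], "newtons": 40}}

```text
time_s: 5.0
position: [0.4449, 0.1481, 0.0506]
tool_rot: [[-0.986, 0.169, 0.001], [0.169, 0.986, 0.0], [-0.0, 0.0, -1.0]]
ft_force: [-1.2, -0.9, 5.5]
grip_width: 0.0111
gripper_force: 39.2
```

The post is now held with 39 N. Next I'll move the table level by (+1.37, +0.80) cm and look again.

>>> {"method": "servo_tool", "body": {"steps": [{"tx":0.17,"ty":0.1,"tz":0.1,"yaw":0,"claw":0.8},{"tx":0.17,"ty":0.1,"tz":0,"yaw":0,"claw":0.8},{"tx":0.17,"ty":0.1,"tz":0,"yaw":0,"claw":0.8},{"tx":0.17,"ty":0.1,"tz":0,"yaw":0,"claw":0.8},{"tx":0.17,"ty":0.1,"tz":0,"yaw":0,"claw":0.8},{"tx":0.17,"ty":0.1,"tz":0,"yaw":0,"claw":0.8},{"tx":0.17,"ty":0.1,"tz":0,"yaw":0,"claw":0.8},{"tx":0.18,"ty":0.1,"tz":0,"yaw":0,"claw":0.8},{"tx":0,"ty":0,"tz":0,"yaw":0,"claw":0.8},{"tx":0,"ty":0,"tz":0,"yaw":0,"claw":0.8},{"tx":0,"ty":0,"tz":0,"yaw":0,"claw":0.8}], "newtons": 40}}

```text
time_s: 6.1
position: [0.4586, 0.1561, 0.051]
tool_rot: [[-0.986, 0.169, -0.0], [0.169, 0.986, 0.0], [0.0, 0.0, -1.0]]
ft_force: [1.1, 0.3, -18.7]
grip_width: 0.0112
gripper_force: 38.9
```

```bash
python3 - <<'E'
from h import *
im,_=grab('scene','s2')
a=cv2.resize(im[130:220,200:330],None,fx=6,fy=6,interpolation=cv2.INTER_CUBIC);cv2.imwrite('pics/s2c.png',a[:,:,::-1])
ex=np.array([.9856,-.1692]);ey=np.array([.1692,.9856])
for nm,m in(('goal bush',np.array([.546,.1418])),):
    for a,b in((0,0),(24,-24),(-24,24),(-24,-24),(24,24)):
        p=m+ex*a/1e3+ey*b/1e3;print(a,b,proj('scene',[[*p,.0595]])[0].round(2))
print(env.observe()['position'])
E
```

```text
0 0 [276.12 170.11]
24 -24 [287.19 173.28]
-24 24 [265.19 166.98]
-24 -24 [271.27 178.64]
24 24 [280.81 161.85]
[0.45857319 0.15611227 0.05099394]
```

View pics/s2c.png

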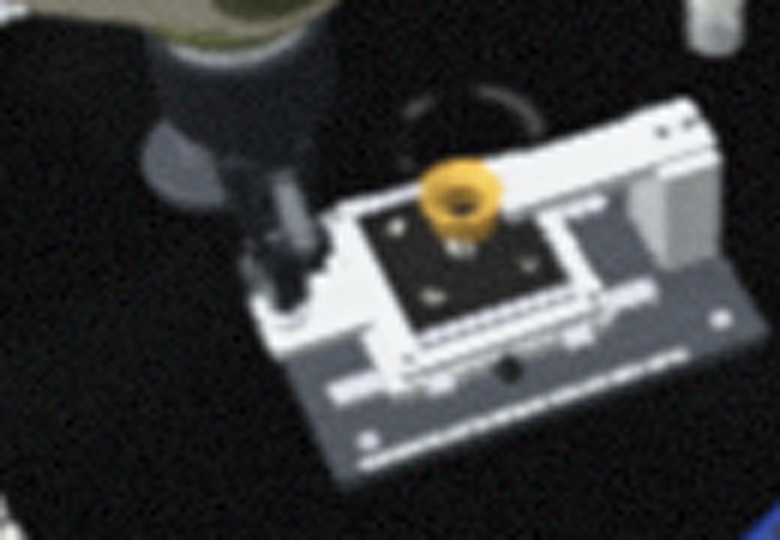

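In the crop, the ring now peeks out just below the bush at (462,245). The crosses are at (397,226), (433,295) and (530,264). Now I'll refine them and check the bush rim against the scene view.

```bash
python3 - <<'E'
from h import *
im=np.load('pics/s2.npz')['im'];ex=np.array([.9856,-.1692]);ey=np.array([.1692,.9856]);B=np.array([.546,.1418])
est=[]
for k,p,(a,b) in(('c1',(287.9,173.6),(24,-24)),('c2',(265.8,167.2),(-24,24)),('c3',(271.8,178.7),(-24,-24))):
    q=blob(im,p,2);w=on('scene',q,.0595)[0][:2];m=w-ex*a/1e3-ey*b/1e3;est.append(m);print(k,np.round(q,2),w.round(4),m.round(4))
m=np.mean(est,0);print('mark',m.round(4),'to bush world',(B-m).round(4))
# rim outline check in both views
t=np.linspace(0,2*np.pi,60)
for n in('scene','top'):
    I=np.load(f'pics/{n}0.npz')['im'];k=orange(I,(250,140,310,230));ys,xs=np.nonzero(k)
    pts=np.vstack([proj(n,np.c_[B[0]+.0205*np.cos(t),B[1]+.0205*np.sin(t),np.full(60,z)]) for z in(.095,.075)])
    print(n,'mask',xs.min(),xs.max(),ys.min(),ys.max(),xs.mean(),ys.mean(),'model',pts.min(0).round(1),pts.max(0).round(1))
    hull=cv2.convexHull(pts.astype(np.float32));M=cv2.moments(hull);print('model centroid',M['m10']/M['m00'],M['m01']/M['m00'])
    c=cv2.convexHull(np.c_[xs,ys].astype(np.float32));M=cv2.moments(c);print('mask hull centroid',M['m10']/M['m00'],M['m01']/M['m00'])
E
```

```text
c1 [287.7  173.62] [0.5661 0.1122] [0.5465 0.1399]
c2 [265.63 167.38] [0.5267 0.1675] [0.5462 0.1398]
c3 [271.69 178.97] [0.5186 0.1205] [0.5463 0.1401]
mark [0.5464 0.1399] to bush world [-0.0004  0.0019]
scene mask 269 282 156 169 276.1920529801325 162.57615894039736 model [267.9 156.2] [283.1 171.9]
model centroid 275.5436174672446 164.02504995652265
mask hull centroid 276.0481347773766 162.5595667870036
top mask 269 282 193 206 275.168 199.088 model [268.3 192.3] [282.7 207.3]
model centroid 275.5274259519187 199.79897767809197
mask hull centroid 275.2684144818976 199.20724094881396
```

Scene view puts the mark within about 2–3 mm of the bush axis. I'll make a small correction of (+0.1, +0.15) cm, let go, rise and check from above.

>>> {"method": "servo_tool", "body": {"steps": [{"tx":0.05,"ty":0.08,"tz":-0.08,"yaw":0,"claw":0.8},{"tx":0.05,"ty":0.07,"tz":0,"yaw":0,"claw":0.8},{"tx":0,"ty":0,"tz":0,"yaw":0,"claw":0.8},{"tx":0,"ty":0,"tz":0,"yaw":0,"claw":0.8},{"tx":0,"ty":0,"tz":0,"yaw":0,"claw":5},{"tx":0,"ty":0,"tz":0,"yaw":0,"claw":5},{"tx":0,"ty":0,"tz":0,"yaw":0,"claw":5},{"tx":0,"ty":0,"tz":0,"yaw":0,"claw":5},{"tx":0,"ty":0,"tz":1,"yaw":0,"claw":5},{"tx":0,"ty":0,"tz":3,"yaw":0,"claw":5},{"tx":0,"ty":0,"tz":4,"yaw":0,"claw":5},{"tx":-1,"ty":4,"tz":4,"yaw":0,"claw":7},{"tx":-1,"ty":4,"tz":4,"yaw":0,"claw":7},{"tx":-1,"ty":4,"tz":0,"yaw":0,"claw":7},{"tx":-1,"ty":4,"tz":0,"yaw":0,"claw":7},{"tx":0,"ty":0,"tz":0,"yaw":0,"claw":7},{"tx":0,"ty":0,"tz":0,"yaw":0,"claw":7}], "newtons": 40}}

```text
time_s: 7.85
position: [0.4218, 0.3075, 0.2007]
tool_rot: [[-0.986, 0.167, 0.001], [0.167, 0.986, -0.0], [-0.001, 0.0, -1.0]]
ft_force: [-0.1, -0.4, -0.2]
grip_width: 0.07
gripper_force: 0.0
```

```bash
python3 - <<'E'
from h import *
s,_=grab('scene','s3');t,_=grab('top','t3')
ex=np.array([.9856,-.1692]);ey=np.array([.1692,.9856]);B=np.array([.547,.1425])
for n,im in(('scene',s),('top',t)):
    est=[]
    for a,b in((24,-24),(-24,24),(-24,-24),(24,24)):
        p=B+ex*a/1e3+ey*b/1e3;q=proj(n,[[*p,.0595]])[0]
        q2=blob(im,q,2);w=on(n,q2,.0595)[0][:2];m=w-ex*a/1e3-ey*b/1e3;print(n,a,b,q.round(1),np.round(q2,2),m.round(4))
a=cv2.resize(t[185:235,250:310],(390,325),interpolation=cv2.INTER_CUBIC);b=cv2.resize(s[150:200,245:305],(390,325),interpolation=cv2.INTER_CUBIC)
cv2.imwrite('pics/c3.png',np.hstack([a,b])[:,:,::-1])
for n,im in(('scene',s),('top',t)):
    k=orange(im,(250,140,310,230));ys,xs=np.nonzero(k);print(n,xs.min(),xs.max(),ys.min(),ys.max())
E
```

```text
scene 24 -24 [287.4 173. ] [287.78 173.27] [0.5474 0.1409]
scene -24 24 [265.4 166.7] [265.29 166.99] [0.5462 0.1416]
scene -24 -24 [271.5 178.3] [271.65 178.5 ] [0.5471 0.1417]
scene 24 24 [281.  161.6] [285.19 160.86] [0.5585 0.138 ]
top 24 -24 [285.4 194.9] [285.09 195.25] [0.5458 0.1434]
top -24 24 [266.7 207.6] [266.6  207.98] [0.546  0.1429]
top -24 -24 [282.5 210.3] [282.21 210.83] [0.5454 0.1432]
top 24 24 [269.8 192.3] [273.95 191.17] [0.5504 0.1299]
scene 270 282 156 169
top 268 282 193 206
```

View pics/c3.png

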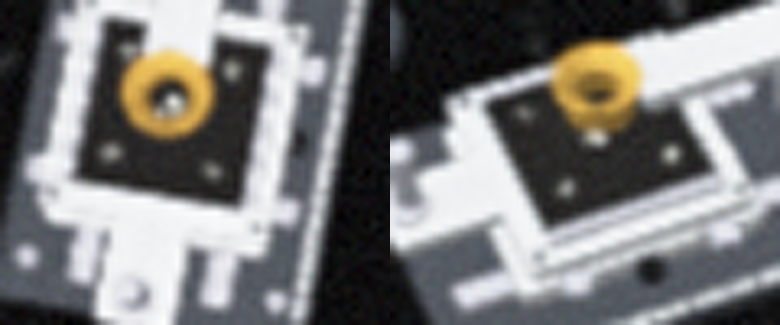

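The top crop (left) shows the ring through the bore at (170,103). The scene crop shows it centred under the bush at (597,138). Averaged over both views, the offset is under 1 mm. TCP at release plus 88 mm along the stage gives (0.5463, 0.1427), which agrees. Next I'll locate the gauge.

```bash
python3 - <<'E'
from h import *
from scipy.optimize import least_squares
for n,(x0,y0,x1,y1) in(('scene',(218,115,252,165)),('top',(205,205,245,240))):
    f=np.load(f'pics/{n}0.npz');de=f['de'];g=cv2.cvtColor(f['im'],cv2.COLOR_RGB2GRAY).astype(float)
    U,V=np.meshgrid(np.arange(x0,x1),np.arange(y0,y1));o,D=ray(n,np.c_[U.ravel(),V.ravel()]);W=o+D*de[V,U].ravel()[:,None]
    d=np.hypot(W[:,0]-.494,W[:,1]-.31)<.04
    for lo,hi,R in((.072,.128,.014),(.03,.06,.016)):
        m=d&(W[:,2]>lo)&(W[:,2]<hi)
        if m.sum()>8:
            r=least_squares(lambda c:np.hypot(W[m,0]-c[0],W[m,1]-c[1])-R,[.494,.309],loss='soft_l1',f_scale=.002);print(n,R,m.sum(),r.x.round(4))
    m=d&(W[:,2]>.130)&(W[:,2]<.145);print(n,'top pts',m.sum(),W[m].mean(0).round(4))
    w=(g[V,U]>130).ravel()&d
    if w.any():
        uv=np.c_[U.ravel()[w],V.ravel()[w]].mean(0);print(n,'white',w.sum(),uv.round(2),on(n,uv,.136)[0].round(4))
    m=d&(W[:,2]>.003)&(W[:,2]<.02);print('foot z',np.median(W[m,2]))
E
```

```text
scene 0.014 140 [0.4943 0.3078]
scene 0.016 80 [0.4945 0.308 ]
scene top pts 64 [0.4934 0.3043 0.1361]
scene white 44 [228.7  124.48] [0.493  0.3059 0.136 ]
foot z 0.010524933194988262
top 0.014 56 [0.4933 0.3089]
top 0.016 30 [0.4933 0.3096]
top top pts 70 [0.4924 0.3085 0.1363]
top white 60 [214.85 215.12] [0.4912 0.3085 0.136 ]
foot z 0.009979020670494165
```

>>> {"method": "servo_tool", "body": {"steps": [{"tx":3.6,"ty":0,"tz":0,"yaw":0,"claw":6},{"tx":3.6,"ty":0.1,"tz":0,"yaw":0,"claw":6},{"tx":0,"ty":0,"tz":-2,"yaw":0,"claw":6},{"tx":0,"ty":0,"tz":-2,"yaw":0,"claw":6},{"tx":0,"ty":0,"tz":-2,"yaw":0,"claw":6},{"tx":0,"ty":0,"tz":-2,"yaw":0,"claw":6},{"tx":0,"ty":0,"tz":-1.5,"yaw":0,"claw":6},{"tx":0,"ty":0,"tz":-1,"yaw":0,"claw":6},{"tx":0,"ty":0,"tz":-1,"yaw":0,"claw":6},{"tx":0,"ty":0,"tz":-0.6,"yaw":0,"claw":6},{"tx":0,"ty":0,"tz":-0.5,"yaw":0,"claw":6},{"tx":0,"ty":0,"tz":0,"yaw":0,"claw":6},{"tx":0,"ty":0,"tz":0,"yaw":0,"claw":6}], "newtons": 40}}

```text
time_s: 9.25
position: [0.4943, 0.3082, 0.0745]
tool_rot: [[-0.986, 0.169, 0.001], [0.169, 0.986, 0.0], [-0.001, 0.0, -1.0]]
ft_force: [-0.2, -0.4, 0.2]
grip_width: 0.0602
gripper_force: 0.0
```

```bash
python3 - <<'E'
from h import *
s,_=grab('scene','s4')
a=cv2.resize(s[95:175,190:290],(750,600),interpolation=cv2.INTER_CUBIC);cv2.imwrite('pics/c4.png',a[:,:,::-1])
o=env.observe();print(o['position'],o['ft_force'])
E
```

```text
[0.49435012 0.30827201 0.07462719] [0.22281006 0.76842741 0.28235012]
```

View pics/c4.png

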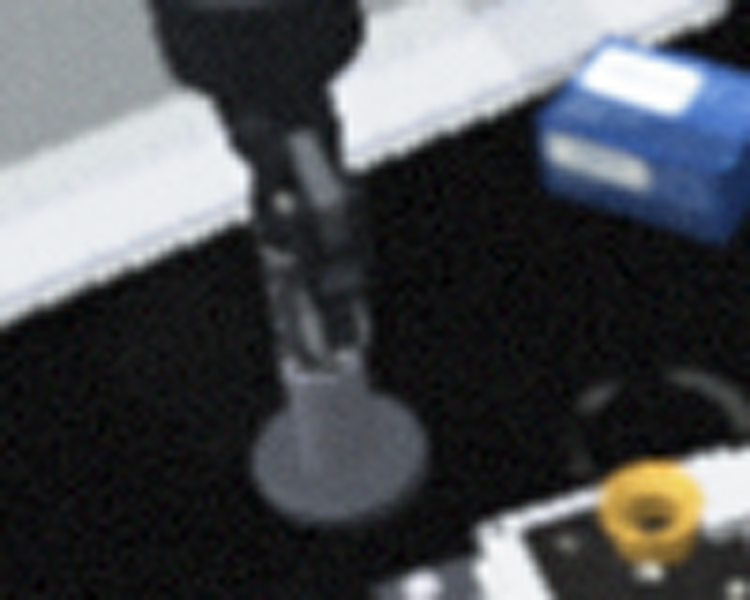

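The scene crop shows the fingers on either side of the gauge body, with tips at (350,350) above the stand rim. I'll close on it.

>>> {"method": "servo_tool", "body": {"steps": [{"tx":0,"ty":0,"tz":0,"yaw":0,"claw":2},{"tx":0,"ty":0,"tz":0,"yaw":0,"claw":2},{"tx":0,"ty":0,"tz":0,"yaw":0,"claw":2},{"tx":0,"ty":0,"tz":0,"yaw":0,"claw":2},{"tx":0,"ty":0,"tz":0,"yaw":0,"claw":2},{"tx":0,"ty":0,"tz":0,"yaw":0,"claw":2}], "newtons": 50}}

```text
time_s: 9.9
position: [0.4942, 0.3082, 0.0745]
tool_rot: [[-0.986, 0.169, 0.001], [0.169, 0.986, 0.0], [-0.0, 0.0, -1.0]]
ft_force: [-1.1, -0.1, 4.2]
grip_width: 0.0266
gripper_force: 49.1
```

>>> {"method": "servo_tool", "body": {"steps": [{"tx":0,"ty":0,"tz":0.5,"yaw":0,"claw":2},{"tx":0,"ty":0,"tz":0.8,"yaw":0,"claw":2},{"tx":0,"ty":0,"tz":1,"yaw":0,"claw":2},{"tx":0,"ty":0,"tz":1,"yaw":0,"claw":2},{"tx":0,"ty":0,"tz":1,"yaw":0,"claw":2},{"tx":0,"ty":0,"tz":1,"yaw":0,"claw":2},{"tx":0,"ty":0,"tz":1,"yaw":0,"claw":2},{"tx":0,"ty":0,"tz":1.2,"yaw":0,"claw":2},{"tx":0,"ty":0,"tz":1.5,"yaw":0,"claw":2},{"tx":0,"ty":0,"tz":1,"yaw":0,"claw":2},{"tx":0,"ty":0,"tz":0,"yaw":0,"claw":2},{"tx":0,"ty":0,"tz":0,"yaw":0,"claw":2},{"tx":0,"ty":0,"tz":0,"yaw":0,"claw":2}], "newtons": 50}}

```text
time_s: 11.2
position: [0.4938, 0.308, 0.1734]
tool_rot: [[-0.986, 0.169, -0.001], [0.169, 0.986, -0.001], [0.001, -0.001, -1.0]]
ft_force: [-1.1, -0.9, -0.6]
grip_width: 0.0264
gripper_force: 49.3
```

```bash
python3 - <<'E'
from h import *
s,de=grab('scene','s5')
o=env.observe();p=o['position'];print(p,o['ft_force'],o['wrist_torque'])
x0,y0,x1,y1=200,85,262,150
U,V=np.meshgrid(np.arange(x0,x1),np.arange(y0,y1));oo,D=ray('scene',np.c_[U.ravel(),V.ravel()]);W=oo+D*de[V,U].ravel()[:,None]
from scipy.optimize import least_squares
d=np.hypot(W[:,0]-p[0],W[:,1]-p[1])<.025
for lo in np.arange(.09,.2,.01):
    m=d&(W[:,2]>lo)&(W[:,2]<lo+.01)
    if m.sum()>3:
        R=.008 if lo<.15 else .014
        r=least_squares(lambda c:np.hypot(W[m,0]-c[0],W[m,1]-c[1])-R,p[:2],loss='soft_l1',f_scale=.002);print(lo.round(3),m.sum(),r.x.round(4),W[m].mean(0).round(4))
E
```

```text
[0.49382597 0.30800927 0.1734161 ] [ 0.22312016 -0.75387504 -1.58782497] [-0.00995451 -0.02785561  0.00333884]
0.12 8 [0.4942 0.3075] [0.4905 0.3022 0.127 ]
0.13 12 [0.4936 0.3066] [0.4918 0.3005 0.1355]
0.14 18 [0.4936 0.3076] [0.4926 0.3016 0.1446]
0.15 13 [0.4929 0.3073] [0.4907 0.301  0.1551]
0.16 15 [0.4941 0.3084] [0.4916 0.2983 0.1672]
0.17 31 [0.4939 0.3071] [0.4899 0.2973 0.1751]
0.18 20 [0.4941 0.3076] [0.487  0.2983 0.1844]
0.19 14 [0.494  0.2997] [0.486  0.2954 0.195 ]
0.2 20 [0.4938 0.2984] [0.4841 0.2961 0.2056]
```

The gauge hangs upright on the TCP axis, with its lower end at about z = 0.121. Next I'll carry it over the bush.

>>> {"method": "servo_tool", "body": {"steps": [{"tx":0.35,"ty":-1.1,"tz":0,"yaw":0,"claw":2},{"tx":0.7,"ty":-2.2,"tz":0,"yaw":0,"claw":2},{"tx":0.7,"ty":-2.2,"tz":0,"yaw":0,"claw":2},{"tx":0.7,"ty":-2.2,"tz":0,"yaw":0,"claw":2},{"tx":0.7,"ty":-2.2,"tz":0,"yaw":0,"claw":2},{"tx":0.7,"ty":-2.2,"tz":0,"yaw":0,"claw":2},{"tx":0.7,"ty":-2.2,"tz":0,"yaw":0,"claw":2},{"tx":0.4,"ty":-1.3,"tz":0,"yaw":0,"claw":2},{"tx":0.3,"ty":-0.95,"tz":0,"yaw":0,"claw":2},{"tx":0,"ty":0,"tz":0,"yaw":0,"claw":2},{"tx":0,"ty":0,"tz":0,"yaw":0,"claw":2},{"tx":0,"ty":0,"tz":0,"yaw":0,"claw":2}], "newtons": 50}}

```text
time_s: 12.45
position: [0.5464, 0.1434, 0.1742]
tool_rot: [[-0.986, 0.168, -0.0], [0.168, 0.986, 0.0], [0.0, 0.0, -1.0]]
ft_force: [0.3, 0.4, -1.1]
grip_width: 0.0261
gripper_force: 49.3
```

```bash
python3 - <<'E'
from h import *
s,de=grab('scene','s6');t,_=grab('top','t6')
o=env.observe();p=o['position'];print(p,o['ft_force'])
U,V=np.meshgrid(np.arange(262,292),np.arange(125,178));oo,D=ray('scene',np.c_[U.ravel(),V.ravel()]);W=oo+D*de[V,U].ravel()[:,None]
from scipy.optimize import least_squares
def fit(lo,hi,R):
    m=(np.hypot(W[:,0]-.546,W[:,1]-.1425)<.027)&(W[:,2]>lo)&(W[:,2]<hi)
    if m.sum()>3: print(lo,hi,m.sum(),least_squares(lambda c:np.hypot(W[m,0]-c[0],W[m,1]-c[1])-R,[.546,.1425],loss='soft_l1',f_scale=.002).x.round(4))
fit(.126,.16,.008);fit(.076,.092,.0205)
d0=np.load('pics/s3.npz')['de'];W=oo+D*d0[V,U].ravel()[:,None];fit(.077,.092,.0205)
a=cv2.resize(s[120:190,240:320],(686,600),interpolation=cv2.INTER_CUBIC);cv2.imwrite('pics/c6.png',a[:,:,::-1])
E
```

```text
[0.5463781  0.1433243  0.17416769] [ 1.36447897 -0.05394358 -0.4623619 ]
0.126 0.16 51 [0.5468 0.1427]
0.076 0.092 70 [0.5383 0.14  ]
0.077 0.092 71 [0.5374 0.1405]
```

View pics/c6.png

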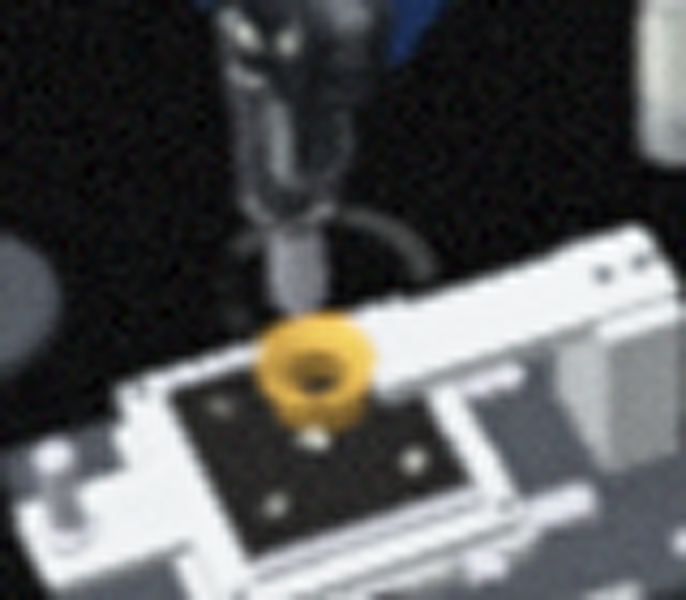

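The scene crop shows the stem, with its lower end at (300,305), just above the bush mouth, which is centred near (316,358). I'll compare them at sub-pixel level within this one picture.

```bash
python3 - <<'E'
from h import *
np.set_printoptions(linewidth=220)
s=np.load('pics/s6.npz')['im'].astype(float);K0=np.load('pics/s3.npz')['im'].astype(float)
def edges(p,x0,h):
    i=np.nonzero(p>h)[0];a,b=i[0],i[-1]
    return x0+a-(p[a]-h)/(p[a]-p[a-1]),x0+b+(p[b]-h)/(p[b]-p[b+1])
for v in range(149,156):
    p=s[v,262:288].mean(1);q=np.r_[p];h=(p.max()+np.median(p[:6]))/2;e=edges(p,262,h);print('stem',v,np.round(e,2),round(sum(e)/2,2))
for nm,I in(('s6',s),('s3',K0)):
  for v in range(159,169):
    p=(I[v,258:294,0]-I[v,258:294,2]);h=p.max()/2;e=edges(p,258,h);print(nm,'bush',v,np.round(e,2),round(sum(e)/2,2))
  p=(I[148:182,274:278,0]-I[148:182,274:278,2]).mean(1);print('vert',np.round(edges(p,148,p.max()/2),2))
print(proj('scene',[[.5464,.143,z] for z in(.14,.13,.122)]).round(2))
t=np.linspace(0,2*np.pi,90)
P=lambda z,r:proj('scene',np.c_[.5464+r*np.cos(t),.143+r*np.sin(t),np.full(90,z)])
for z,r in((.095,.0205),(.075,.0205)): q=P(z,r);print(z,q.min(0).round(2),q.max(0).round(2))
T=np.load('pics/t3.npz')['im'].astype(float)
for v in range(195,205):
    p=T[v,260:292,0]-T[v,260:292,2];e=edges(p,260,p.max()/2);print('top bush',v,np.round(e,2),round(sum(e)/2,2))
p=(T[186:214,272:279,0]-T[186:214,272:279,2]).mean(1);print('vert',np.round(edges(p,186,p.max()/2),2))
P=lambda z,r:proj('top',np.c_[.5464+r*np.cos(t),.143+r*np.sin(t),np.full(90,z)])
for z,r in((.095,.0205),(.075,.0205)): q=P(z,r);print(z,q.min(0).round(2),q.max(0).round(2))
E
```

```text
stem 149 [270.66 276.92] 273.79
stem 150 [270.74 277.06] 273.9
stem 151 [270.81 277.33] 274.07
stem 152 [270.84 277.35] 274.09
stem 153 [271.03 277.3 ] 274.16
stem 154 [271.17 286.51] 278.84Traceback (most recent call last):
  File "<stdin>", line 8, in <module>
  File "<stdin>", line 6, in edges
IndexError: index 26 is out of bounds for axis 0 with size 26
```

```bash
python3 - <<'E'
from h import *
s=np.load('pics/s6.npz')['im'].astype(float);K0=np.load('pics/s3.npz')['im'].astype(float)
def edges(p,x0,h):
    i=np.nonzero(p>h)[0];a,b=max(i[0],1),min(i[-1],len(p)-2)
    return x0+a-(p[a]-h)/(p[a]-p[a-1]+1e-9),x0+b+(p[b]-h)/(p[b]-p[b+1]+1e-9)
for nm,I in(('s6',s),('s3',K0)):
  for v in range(158,171,2):
    p=(I[v,258:294,0]-I[v,258:294,2]);e=edges(p,258,60);print(nm,'bush',v,np.round(e,2),round(sum(e)/2,2))
  p=(I[148:182,274:278,0]-I[148:182,274:278,2]).mean(1);print('vert',np.round(edges(p,148,60),2))
t=np.linspace(0,2*np.pi,90);A=[.5464,.143]
print('stem',proj('scene',[[*A,z] for z in(.15,.14,.13,.122)]).round(2).tolist())
T=np.load('pics/t3.npz')['im'].astype(float)
for n in('scene','top'):
  for z in(.095,.075):
    q=proj(n,np.c_[A[0]+.0205*np.cos(t),A[1]+.0205*np.sin(t),np.full(90,z)]);print(n,z,q.min(0).round(2),q.max(0).round(2))
for v in range(195,205,2):
    p=T[v,260:292,0]-T[v,260:292,2];e=edges(p,260,60);print('top bush',v,np.round(e,2),round(sum(e)/2,2))
p=(T[186:214,273:278,0]-T[186:214,273:278,2]).mean(1);print('vert',np.round(edges(p,186,60),2))
E
```

```text
s6 bush 158 [270.7  281.45] 276.08
s6 bush 160 [269.82 282.92] 276.37
s6 bush 162 [269.35 283.22] 276.29
s6 bush 164 [269.61 282.75] 276.18
s6 bush 166 [270.95 281.92] 276.44
s6 bush 168 [272.26 281.05] 276.66Traceback (most recent call last):
  File "<stdin>", line 8, in <module>
  File "<stdin>", line 4, in edges
IndexError: index 0 is out of bounds for axis 0 with size 0
```

```bash
python3 - <<'E'
from h import *
t=np.linspace(0,2*np.pi,90);A=[.5464,.143]
print('stem',proj('scene',[[*A,z] for z in(.15,.14,.13,.122)]).round(2).tolist())
for n,f in(('scene','s3'),('top','t3')):
  for z in(.095,.075):
    q=proj(n,np.c_[A[0]+.0205*np.cos(t),A[1]+.0205*np.sin(t),np.full(90,z)]);print(n,z,q.min(0).round(2),q.max(0).round(2))
  I=np.load(f'pics/{f}.npz')['im'].astype(float);D=I[...,0]-I[...,2];h=D[150:210,262:290].max()/2
  c=cv2.resize(D,None,fx=8,fy=8,interpolation=cv2.INTER_CUBIC)
  m=np.zeros(c.shape,np.uint8);m[150*8:212*8,262*8:291*8]=(c>h)[150*8:212*8,262*8:291*8]
  k=max(cv2.findContours(m,cv2.RETR_EXTERNAL,cv2.CHAIN_APPROX_NONE)[0],key=cv2.contourArea)[:,0]
  k=(k+.5)/8-.5;print(n,'thr',h,'extent',k.min(0).round(2),k.max(0).round(2))
E
```

```text
stem [[273.91, 147.18], [274.16, 149.82], [274.4, 152.41], [274.59, 154.47]]
scene 0.095 [267.81 155.86] [282.63 166.74]
scene 0.075 [268.37 160.74] [282.98 171.59]
scene thr 73.0 extent [269.56 155.94] [283.06 168.94]
top 0.095 [267.86 192.19] [281.83 205.87]
top 0.075 [268.57 193.67] [282.34 207.16]
top thr 72.5 extent [268.19 192.56] [282.19 205.44]
```

Bush centre is about 1 mm to the -y side of the gauge axis. I'll correct by (+0.03, -0.11) cm, then lower gently into the bush, stopping short of the rubber.

>>> {"method": "servo_tool", "body": {"steps": [{"tx":0.03,"ty":-0.11,"tz":0,"yaw":0,"claw":2},{"tx":0,"ty":0,"tz":-0.6,"yaw":0,"claw":2},{"tx":0,"ty":0,"tz":-0.6,"yaw":0,"claw":2},{"tx":0,"ty":0,"tz":-0.5,"yaw":0,"claw":2},{"tx":0,"ty":0,"tz":-0.4,"yaw":0,"claw":2},{"tx":0,"ty":0,"tz":-0.3,"yaw":0,"claw":2},{"tx":0,"ty":0,"tz":-0.2,"yaw":0,"claw":2},{"tx":0,"ty":0,"tz":-0.2,"yaw":0,"claw":2},{"tx":0,"ty":0,"tz":-0.2,"yaw":0,"claw":2},{"tx":0,"ty":0,"tz":-0.2,"yaw":0,"claw":2},{"tx":0,"ty":0,"tz":0,"yaw":0,"claw":2},{"tx":0,"ty":0,"tz":0,"yaw":0,"claw":2}], "newtons": 50}}

```text
time_s: 13.75
position: [0.5469, 0.1416, 0.1422]
tool_rot: [[-0.986, 0.169, 0.0], [0.169, 0.986, 0.0], [-0.0, 0.0, -1.0]]
ft_force: [0.5, -1.2, -0.2]
grip_width: 0.0265
gripper_force: 49.3
```

>>> {"method": "servo_tool", "body": {"steps": [{"tx":0,"ty":0,"tz":-0.2,"yaw":0,"claw":2},{"tx":0,"ty":0,"tz":-0.2,"yaw":0,"claw":2},{"tx":0,"ty":0,"tz":-0.2,"yaw":0,"claw":2},{"tx":0,"ty":0,"tz":-0.2,"yaw":0,"claw":2},{"tx":0,"ty":0,"tz":-0.2,"yaw":0,"claw":2},{"tx":0,"ty":0,"tz":0,"yaw":0,"claw":2},{"tx":0,"ty":0,"tz":0,"yaw":0,"claw":2},{"tx":0,"ty":0,"tz":0,"yaw":0,"claw":2}], "newtons": 50}}

```text
time_s: 14.55
position: [0.5469, 0.1415, 0.1322]
tool_rot: [[-0.986, 0.169, 0.0], [0.169, 0.986, -0.0], [-0.0, -0.0, -1.0]]
ft_force: [0.7, -1.1, -1.8]
grip_width: 0.0268
gripper_force: 49.2
```

```bash
python3 - <<'E'
from h import *
print(env.observe()['ft_force'],env.observe()['wrist_torque'])
F=[]
for i in range(6):
    env.get_image('scene');o=env.observe();F.append(np.r_[o['ft_force'],o['wrist_torque'],o['position']])
print(np.mean(F,0).round(4),np.std(F,0).round(4))
E
```

```text
[ 0.73957493 -1.13570919 -1.84898976] [-0.2190269  -0.15106111  0.02553885]
[ 0.8759 -1.0791 -1.81   -0.2283 -0.155  -0.006   0.5469  0.1415  0.1322] [0.4371 0.3259 0.3772 0.0323 0.02   0.0301 0.     0.     0.    ]
```

There is a light side contact of about 1.3 N that pushes the gauge toward (+x, -y), so the stem touches the bore wall on the other side. I'll ease off in that direction.

>>> {"method": "servo_tool", "body": {"steps": [{"tx":0.08,"ty":-0.1,"tz":0,"yaw":0,"claw":2},{"tx":0,"ty":0,"tz":0,"yaw":0,"claw":2},{"tx":0,"ty":0,"tz":0,"yaw":0,"claw":2}], "newtons": 50}}

```text
time_s: 15.15
position: [0.5476, 0.1406, 0.1322]
tool_rot: [[-0.986, 0.169, -0.0], [0.169, 0.986, 0.0], [0.0, 0.0, -1.0]]
ft_force: [0.2, 0.4, -1.0]
grip_width: 0.0268
gripper_force: 49.3
```

```bash
cat > ft.py <<'E'
from h import *
F=[]
for i in range(5):
    env.get_image('scene');o=env.observe();F.append(np.r_[o['ft_force'],o['wrist_torque'],o['position']])
print(o['time_s'],np.mean(F,0).round(4))
E
python3 ft.py
```

```text
15.4 [-0.1507  0.2791 -0.9455  0.0061  0.0062 -0.0092  0.5477  0.1406  0.1321]
```

>>> {"method": "servo_tool", "body": {"steps": [{"tx":0.1,"ty":-0.12,"tz":0,"yaw":0,"claw":2},{"tx":0,"ty":0,"tz":0,"yaw":0,"claw":2},{"tx":0,"ty":0,"tz":0,"yaw":0,"claw":2}], "newtons": 50}}

```text
time_s: 15.7
position: [0.5487, 0.1393, 0.1321]
tool_rot: [[-0.986, 0.169, -0.0], [0.169, 0.986, 0.0], [0.0, 0.0, -1.0]]
ft_force: [0.1, -0.3, -1.5]
grip_width: 0.0271
gripper_force: 49.3
```

```bash
python3 ft.py
```

```text
15.95 [ 0.3321 -0.1078 -1.3303  0.0167 -0.0076 -0.0277  0.5487  0.1393  0.1321]
```

>>> {"method": "servo_tool", "body": {"steps": [{"tx":0.1,"ty":-0.12,"tz":0,"yaw":0,"claw":2},{"tx":0,"ty":0,"tz":0,"yaw":0,"claw":2},{"tx":0,"ty":0,"tz":0,"yaw":0,"claw":2}], "newtons": 50}}

```text
time_s: 16.25
position: [0.5497, 0.1381, 0.1321]
tool_rot: [[-0.986, 0.169, -0.0], [0.169, 0.986, 0.0], [0.0, 0.0, -1.0]]
ft_force: [-0.4, -0.9, -1.2]
grip_width: 0.0266
gripper_force: 49.4
```

```bash
python3 ft.py
```

```text
16.5 [ 0.3366  0.4484 -1.4091  0.0212  0.0176  0.003   0.5497  0.1381  0.1321]
```

>>> {"method": "servo_tool", "body": {"steps": [{"tx":0.05,"ty":-0.06,"tz":0,"yaw":0,"claw":2},{"tx":0,"ty":0,"tz":0,"yaw":0,"claw":2},{"tx":0,"ty":0,"tz":0,"yaw":0,"claw":2}], "newtons": 50}}

```text
time_s: 16.8
position: [0.5501, 0.1378, 0.1322]
tool_rot: [[-0.986, 0.169, -0.0], [0.169, 0.986, 0.0], [0.0, 0.0, -1.0]]
ft_force: [-1.2, 2.3, 0.5]
grip_width: 0.0263
gripper_force: 49.9
```

```bash
python3 ft.py
```

```text
17.05 [-0.9037  2.265  -0.5972  0.6022  0.249  -0.0122  0.5501  0.1378  0.1322]
```

The opposite wall was felt near TCP (0.550, 0.138), so the bore axis is near (0.5485, 0.140). The mark, by the cameras, lies about 1–2 mm to its (-x, +y) side, still well inside the bore's range. I'll return to a free position nearer the mark and lower until just short of the rubber.

>>> {"method": "servo_tool", "body": {"steps": [{"tx":-0.22,"ty":0.31,"tz":0,"yaw":0,"claw":2},{"tx":0,"ty":0,"tz":-0.2,"yaw":0,"claw":2},{"tx":0,"ty":0,"tz":-0.2,"yaw":0,"claw":2},{"tx":0,"ty":0,"tz":-0.2,"yaw":0,"claw":2},{"tx":0,"ty":0,"tz":-0.2,"yaw":0,"claw":2},{"tx":0,"ty":0,"tz":-0.1,"yaw":0,"claw":2},{"tx":0,"ty":0,"tz":0,"yaw":0,"claw":2},{"tx":0,"ty":0,"tz":0,"yaw":0,"claw":2},{"tx":0,"ty":0,"tz":0,"yaw":0,"claw":2}], "newtons": 50}}

```text
time_s: 17.95
position: [0.5481, 0.1406, 0.1232]
tool_rot: [[-0.986, 0.169, 0.0], [0.169, 0.986, -0.0], [-0.0, 0.0, -1.0]]
ft_force: [0.3, 0.8, -1.1]
grip_width: 0.0269
gripper_force: 49.4
```

```bash
python3 ft.py
```

```text
18.2 [-2.5810e-01  7.6000e-03 -1.1771e+00  8.0000e-04 -3.3000e-03 -4.8000e-03
  5.4810e-01  1.4060e-01  1.2320e-01]
```

>>> {"method": "servo_tool", "body": {"steps": [{"tx":0,"ty":0,"tz":-0.1,"yaw":0,"claw":2},{"tx":0,"ty":0,"tz":-0.1,"yaw":0,"claw":2},{"tx":0,"ty":0,"tz":-0.1,"yaw":0,"claw":2},{"tx":0,"ty":0,"tz":-0.1,"yaw":0,"claw":2},{"tx":0,"ty":0,"tz":0,"yaw":0,"claw":2},{"tx":0,"ty":0,"tz":0,"yaw":0,"claw":2}], "newtons": 50}}

```text
time_s: 18.8
position: [0.5481, 0.1406, 0.1194]
tool_rot: [[-0.986, 0.169, 0.0], [0.169, 0.986, -0.0], [-0.0, 0.0, -1.0]]
ft_force: [-0.7, -0.6, 1.7]
grip_width: 0.0268
gripper_force: 49.5
```

```bash
python3 ft.py
```

```text
19.05 [-0.1749  0.1196  1.7395 -0.0179  0.0876 -0.0217  0.5481  0.1406  0.1193]
```

The force is 2.9 N at 0.1193, which means the tip has only just started in (about 0.6 mm). I'll go 3.4 mm more.

>>> {"method": "servo_tool", "body": {"steps": [{"tx":0,"ty":0,"tz":-0.1,"yaw":0,"claw":2},{"tx":0,"ty":0,"tz":-0.1,"yaw":0,"claw":2},{"tx":0,"ty":0,"tz":-0.08,"yaw":0,"claw":2},{"tx":0,"ty":0,"tz":-0.06,"yaw":0,"claw":2},{"tx":0,"ty":0,"tz":0,"yaw":0,"claw":2},{"tx":0,"ty":0,"tz":0,"yaw":0,"claw":2},{"tx":0,"ty":0,"tz":0,"yaw":0,"claw":2}], "newtons": 50}}

```text
time_s: 19.75
position: [0.5481, 0.1407, 0.1159]
tool_rot: [[-0.986, 0.169, 0.0], [0.169, 0.986, 0.0], [-0.0, 0.0, -1.0]]
ft_force: [0.9, 0.8, 3.5]
grip_width: 0.0263
gripper_force: 49.7
```

```bash
cat >> ft.py <<'E'
im,_=grab('scene','fin');ex=np.array([.9856,-.1692]);ey=np.array([.1692,.9856]);B=np.array([.547,.1415])
for a,b in((24,-24),(-24,24),(-24,-24)):
    q=blob(im,proj('scene',[[*(B+ex*a/1e3+ey*b/1e3),.0595]])[0],2);print((on('scene',q,.0595)[0][:2]-ex*a/1e3-ey*b/1e3).round(4))
E
python3 ft.py
```

```text
20.0 [-0.1892  0.6821  3.8944  0.0807  0.0657 -0.0095  0.5481  0.1406  0.1158]
[0.5474 0.1409]
[0.5461 0.1416]
[0.5472 0.1416]
```

The press force is 5.1 N, which puts the tip half way in, and the table has not moved. Handing in.

```bash
python3 -c "
from rig import env
print(env.close_job())"
```

```text
the job is handed in; nothing more can be done
None
```

I handed the job in at about 20 s with the gauge still gripped, upright through the bush and pressed at about 5 N (tip roughly half way in); by my measurements the mark is about 1–2 mm off the bush axis and the tip within about 1 mm of the mark, but the judge returned no result.

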